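# Brush out the empty desiccant jars and fit their lugged lids

### The job

Get the empty desiccant jars in the wooden rack ready for refilling: take the bottle brush from its stand and, working from the robot's left to its right, brush out each empty jar with at least one full stroke inside it (down to the floor, up to the neck, down to the floor again), then stand the brush back in its stand. After that close every empty jar with one of the black lids: set it in the mouth and turn it under light pressure until its lugs drop into the hidden notches of the rim and it lies fully home. Leave the jars standing in the rack and do not disturb the other things on the table.

Things in the scene. Friction and masses are not known exactly. Their poses are not given: they have to be found in the camera images.
- jarA_mouth (a point): empty jar in the first pocket from the robot's left (+y); may be absent. Clear, loose, 0.38 kg, 72 mm across, 104 mm tall; metal neck ring, bore 58 mm. Point: centre of the mouth at rim top; inner floor 99 mm below it. The 7 mm thick rim has 2 opposite notches, 56 degrees wide, 8.5 mm deep; their bearing is unknown. Its rubber-lined pocket keeps it from turning under light pressure
- pocketA (a point): first pocket from the left of the fixed wooden rack (112 x 386 x 32 mm, four pockets), 74 mm across, 26 mm deep, for that jar. Point: centre of its floor, 6 mm above the table. Pockets lie 92 mm apart; the mouth of a jar in its pocket is 110 mm above the table
- jarB_mouth (a point): empty jar in the second pocket from the robot's left (+y); may be absent. Clear, loose, 0.38 kg, 72 mm across, 104 mm tall; metal neck ring, bore 58 mm. Point: centre of the mouth at rim top; inner floor 99 mm below it. The 7 mm thick rim has 2 opposite notches, 56 degrees wide, 8.5 mm deep; their bearing is unknown. Its rubber-lined pocket keeps it from turning under light pressure
- pocketB (a point): second pocket from the left of the fixed wooden rack (112 x 386 x 32 mm, four pockets), 74 mm across, 26 mm deep, for that jar. Point: centre of its floor, 6 mm above the table. Pockets lie 92 mm apart; the mouth of a jar in its pocket is 110 mm above the table
- jarC_mouth (a point): empty jar in the third pocket from the robot's left (+y); may be absent. Clear, loose, 0.38 kg, 72 mm across, 104 mm tall; metal neck ring, bore 58 mm. Point: centre of the mouth at rim top; inner floor 99 mm below it. The 7 mm thick rim has 2 opposite notches, 56 degrees wide, 8.5 mm deep; their bearing is unknown. Its rubber-lined pocket keeps it from turning under light pressure
- pocketC (a point): third pocket from the left of the fixed wooden rack (112 x 386 x 32 mm, four pockets), 74 mm across, 26 mm deep, for that jar. Point: centre of its floor, 6 mm above the table. Pockets lie 92 mm apart; the mouth of a jar in its pocket is 110 mm above the table
- lid1_mid (a point): black lid on the table, right way up, 52 mm tall, 90 g; all alike, any fits any jar, one may be left over. Plug 52 mm across, 16 mm high; flange 74 x 5 mm; round knob 26 mm across, 31 mm tall, orange top. 2 opposite lugs under the flange, 24 mm wide, 8 mm deep, 5 degrees to spare each way in a notch. Point: on the axis 26 mm above its underside; home it is 10 mm above the jar's mouth, lugs on the rim 18 mm; knob top 26 mm above it
- lid2_mid (a point): black lid on the table, right way up, 52 mm tall, 90 g; all alike, any fits any jar, one may be left over. Plug 52 mm across, 16 mm high; flange 74 x 5 mm; round knob 26 mm across, 31 mm tall, orange top. 2 opposite lugs under the flange, 24 mm wide, 8 mm deep, 5 degrees to spare each way in a notch. Point: on the axis 26 mm above its underside; home it is 10 mm above the jar's mouth, lugs on the rim 18 mm; knob top 26 mm above it
- lid3_mid (a point): black lid on the table, right way up, 52 mm tall, 90 g; all alike, any fits any jar, one may be left over. Plug 52 mm across, 16 mm high; flange 74 x 5 mm; round knob 26 mm across, 31 mm tall, orange top. 2 opposite lugs under the flange, 24 mm wide, 8 mm deep, 5 degrees to spare each way in a notch. Point: on the axis 26 mm above its underside; home it is 10 mm above the jar's mouth, lugs on the rim 18 mm; knob top 26 mm above it
- brush_mid (a point): bottle brush, 185 mm long, 70 g, standing head down in its stand: bristle head 37 mm across over the lowest 70 mm, thin steel stem, red round handle 16 mm across over the top 78 mm. The point is on the axis half-way along, 92.5 mm above the tip; z runs from tip to handle
- brush_tip (a point): lower end of the brush's bristle head, on its axis
- stand_mouth (a point): steel tube stand for the brush, fixed, on a dark foot 90 mm across: bore 42 mm, outside 50 mm. The point is the centre of its mouth, 90 mm above the table; its floor, on which the brush tip rests, is 12 mm above the table. It may be on the left or the right of the table
- jar_white: bystander, leave alone: full jar of white gel, already closed with a flat black screw lid, in the rack's right-hand (-y) end pocket, 75 mm across, 110 mm tall; origin on its axis, at its underside
- jar_amber: bystander, leave alone: closed jar of amber gel, 75 mm across, 110 mm tall; origin on its axis, at its underside
- tape: bystander, leave alone: roll of paper tape, 60 mm across, 25 mm high; origin on its axis, at its underside
- scoop: bystander, leave alone: aluminium scoop, about 140 mm long, 24 mm high, lying; origin between blade and handle, at its underside
Mind the look-alikes: they are no part of the job. What is shaped like the part that bears lid3_mid but pink or turquoise is not meant.

How it is judged:
By the outcome, as a careful person would: the job done as asked, in the order asked, and still so for the second after the job is handed in, with the robot touching nothing.
Of jarA, jarB, jarC only 2 to 3 are there at a start; the rules pass over those that are not, and their reading is None.
At some moment in a run one of lid1, lid2, lid3 may be knocked a few centimetres aside while the robot is not near it.
It also fails if it takes over 210 s, if anything falls off the work surface, if the arm or the gripper's body presses on something with over 40 N, if the wrist force passes 120 N, or if a joint passes its speed limit or range.

### The arm

A 6-joint arm with a two-finger parallel gripper is mounted at the origin on the work surface. World frame = base frame: x ahead of the robot, y to its left, z up, the work surface at z = 0. Lengths are in mm, angles in rad, forces in N, time in s.
With the tool pointing down it reaches from about 350 to 975 mm from the base axis. Payload 7.1 kg.
Tool frame: the origin (TCP) lies on the front face of the gripper's body, between the roots of the fingers; the fingertips stand 80 mm ahead of it and the grasp point (between the pads) lies 61 mm ahead of it; z points along the fingers, y is the line along which they close (so a half turn about z gives the same grasp; the last joint's range is limited). The gripper opens to 88 mm and grips with 3 to 60 N. Pads are 20 mm wide; open, the fingers measure 115 mm over their backs; the gripper's body (75 mm by 178 mm) begins 61 mm behind the grasp point.
Start: joints at [-1.249, 0.423, 1.63, -0, 1.089, -0.019], TCP at [208.918, -589.032, 302.675] pointing down, gripper open.
Joint ranges: [-3, 3], [-0.9, 2.11], [0.09, 2.58], [-1.31, 4.45], [0.11, 2.69], [-2.54, 2.54]. Speed limits (rad/s): [2.39, 2.39, 3.01, 3.14, 3.14, 3.14].

### API

Orientations are given as a rotation vector (axis times angle).
In Python, from workcell import readout, vision, close_job gives the robot as it stands.
- The arm moves only by the tool servo_tool, never from a script. Its argument "plan" is a list that holds one entry, the list of rows, each a list of 7 numbers: the gripper command: -1 is fully open, 1 is shut, values between are in proportion, then the shift along the world's x, y, z in units of 40 mm (1.0 is 40 mm), then the turn, a rotation vector about the world's x, y, z in units of 5 degrees (1.0 is 5 degrees). A call has 1 to 5 rows; each row shifts and turns the commanded pose from where the row before left it; what a row does not reach is not made up. A row lasts 1/12 s, in which the tool goes at most 41.7 mm and 7.16 degrees, less where a joint would pass 70% of its speed; a pose out of reach is approached as far as the arm can. A call is refused whole if a number of a shift passes 1 or a number of a turn 1, either way. A call with a gripper value outside its range is refused whole. The fingers move at their own pace and stop on an object; the grip force is fixed at half the most. Time passes only in rows, so rows that do not move let the fingers close. It gives the time, the measured TCP pose, the force, the opening and the grip force at its end, in the units of the state.
- readout.get_obs(): the state, without advancing time (a new reading comes with each control period).
- vision.get_image(name): name is "scene" or "side" or "wrist"; returns the picture (480x640x3 uint8, red, green, blue); there is no depth.
- vision.camera_params(name): a dict with "fx", "fy", "cx", "cy" (pixels), "rvec" (rotation vector, rad) and "tvec" (3), from world to camera coordinates, as OpenCV has them; the wrist camera has in their place "hand_eye" (4x4, takes a point from camera to tool coordinates, whose origin is the TCP and whose axes are the flange's). Camera axes: x right, y down, z forward; pixel columns grow to the right and rows downward; lengths in mm; the calibration is good to about 2 mm. A picture is of the moment at which its call begins: read the wrist's pose just before it. camera_params takes no time and is no camera call.
- close_job(): hands the job in; it is judged then, once.
The state is a dict: "t": time; "qpos": joint angles; "qvel": joint speeds; "joint_torque": joint torques, N m; "ee_pos": TCP position; "orientation": TCP orientation; "ft_force": force on the tool from outside, world axes, zero at the start; "moment": the same for the moment, N m; "width": finger opening in mm; "grasp_force": force on a finger pad.
Only numpy, scipy, OpenCV 4.12 (cv2) and the standard library are available. Lean on these libraries where they do the work, as an engineer would, in place of code of your own. Each camera call takes 0.05 s, during which the arm holds its last target. There are 200 camera calls.

## Working session

There is one attempt and no reset: what is moved stays moved. The work goes in short steps, Python scripts to look and compute and a tool call to move; the robot and the scene stay as the last step left them, time stands still between calls to the robot, and variables do not carry over. Pictures are saved under pics/ and viewed, at most 14 in all, crops included, and the job is handed in when it is done.

Besides the shell and the picture viewer there is one more tool, called after ">>>" as name([rows], argument=value, ...), one row to a line, values as JSON. servo_tool: Moves the arm, as the interface text tells. Its arguments: {"type":"object","properties":{"plan":{"type":"array"}},"required":["plan"]}

```bash
ls; mkdir -p pics; cat > h.py <<'E'
import numpy as np, cv2
from scipy.spatial.transform import Rotation as R
from workcell import readout, vision
def cam(n):
    p=vision.camera_params(n); K=np.array([[p['fx'],0,p['cx']],[0,p['fy'],p['cy']],[0,0,1]],float)
    if 'hand_eye' in p:
        o=readout.get_obs(); T=np.eye(4); T[:3,:3]=R.from_rotvec(o['orientation']).as_matrix(); T[:3,3]=o['ee_pos']
        M=np.linalg.inv(T@np.array(p['hand_eye']))
    else:
        M=np.eye(4); M[:3,:3]=R.from_rotvec(np.ravel(p['rvec'])).as_matrix(); M[:3,3]=np.ravel(p['tvec'])
    return K,M
def ray(c,u,v,z):
    "world point on plane z"
    K,M=c; d=M[:3,:3].T@np.linalg.solve(K,[u,v,1.]); o=-M[:3,:3].T@M[:3,3]
    return o+d*(z-o[2])/d[2]
def proj(c,p):
    K,M=c; q=K@(M[:3,:3]@np.array(p,float)+M[:3,3]); return q[:2]/q[2]
def snap(n,f):
    c=cam(n); im=vision.get_image(n); cv2.imwrite('pics/'+f,im[:,:,::-1]); return im,c
E
python3 - <<'E'
from h import *
for n in ('scene','side','wrist'):
    im,c=snap(n,n+'0.png'); print(n,c[0][0,0],-c[1][:3,:3].T@c[1][:3,3])
    if n!='wrist': print(proj(c,[600,0,0]))
print(readout.get_obs())
E
```

```text
pics
scene 476.32027960106166 [1113.82970727  279.66017772  741.1046385 ]
[307.94099485 312.52198143]
side 478.7026380925488 [ 447.57758359 -676.1181992   639.74301674]
[366.05540959 274.42930831]
wrist 409.5120989458165 [ 287.35877065 -562.33700272  383.56114751]
{'t': 0.15, 'qpos': array([-1.24898240e+00,  4.23640254e-01,  1.63048593e+00, -2.83296475e-05,
        1.08862807e+00, -1.90297305e-02]), 'qvel': array([-0.00198446, -0.00186074, -0.00334686,  0.0015146 ,  0.00061436,
       -0.00065962]), 'joint_torque': array([-6.30234263e-04, -5.44985247e+01, -2.73919755e+01,  6.44252845e-02,
        2.04373623e-02, -5.14088663e-05]), 'ee_pos': array([ 208.82203273, -588.72806452,  302.1070747 ]), 'orientation': array([-3.09494992e+00, -5.32634324e-01,  3.14030608e-04]), 'ft_force': array([ 0.51669135, -0.21982184, -0.33989952]), 'moment': array([-0.01636577,  0.00052979, -0.01046614]), 'grasp_force': 0.0, 'width': 88.10248339334653}
```

View pics/scene0.png

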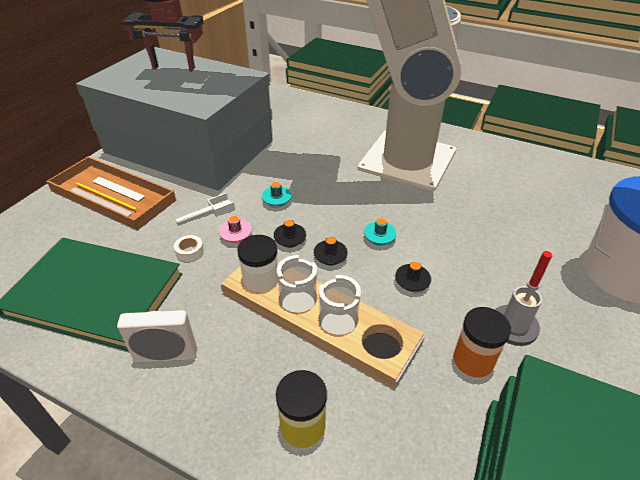

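View pics/side0.png

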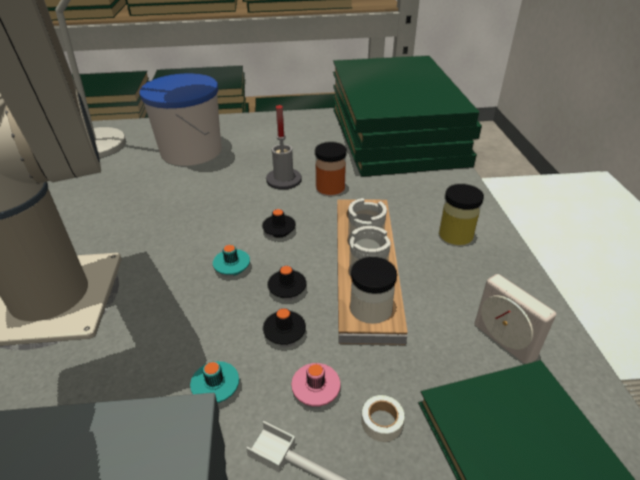

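Scene picture: the rack has an empty first pocket (382,342), open jars at B (339,292) and C (297,270), and the white jar in D. The black lids' orange tops are at (290,226), (330,243) and (413,267), and the brush handle top is at (546,254). The side picture agrees: mouths at (367,208) and (370,240), lids at (278,213), (286,270) and (283,314), and the brush at (280,107).

```bash
python3 - <<'E'
from h import *
S,D=cam('scene'),cam('side')
def two(a,b):
    P=[c[0]@c[1][:3] for c in (S,D)]
    x=cv2.triangulatePoints(P[0],P[1],np.array(a,float).reshape(2,1),np.array(b,float).reshape(2,1)); return (x[:3]/x[3]).ravel()
for n,z,a,b in [('jarB',110,(340,291),(367,208)),('jarC',110,(297,269),(370,239)),('lid1',52,(290,226),(283,314)),('lid2',52,(330.5,242),(286.5,270)),('lid3',52,(414,267),(278,213)),('brushtop',197,(546,254),(279.5,107)),('stand',90,(526,298),(283,150)),('foot',3,(520,325),(284,178)),('amber top',110,(487,327),(330,152)),('tape',25,(188,243),(383,413)),('white',110,(258,249),(373,273))]:
    print(n,ray(S,*a,z).round()[:2],ray(D,*b,z).round()[:2],two(a,b).round())
a=cv2.imread('pics/scene0.png'); b=cv2.imread('pics/side0.png')
A=cv2.resize(a[225:345,225:425],None,fx=4,fy=4,interpolation=2); cv2.imwrite('pics/c1.png',A)
B=cv2.resize(b[90:290,220:420],None,fx=2.9,fy=2.9,interpolation=2); 
E
```

```text
jarB [609.  70.] [608.  68.] [608.  69. 109.]
jarC [597. -23.] [597. -27.] [596. -24. 108.]
lid1 [ 442. -126.] [ 435. -135.] [ 436. -129.   46.]
lid2 [448. -25.] [446. -28.] [446. -26.  50.]
lid3 [439. 156.] [436. 152.] [436. 156.  49.]
brushtop [455. 366.] [455. 361.] [454. 366. 195.]
stand [459. 366.] [457. 358.] [456. 367.  86.]
foot [447. 379.] [455. 373.] [452. 377.   4.]
amber top [572. 317.] [563. 298.] [565. 317. 100.]
tape [ 565. -312.] [ 568. -312.] [ 567. -312.   26.]
white [ 584. -114.] [ 586. -114.] [ 585. -114.  110.]
```

View pics/c1.png

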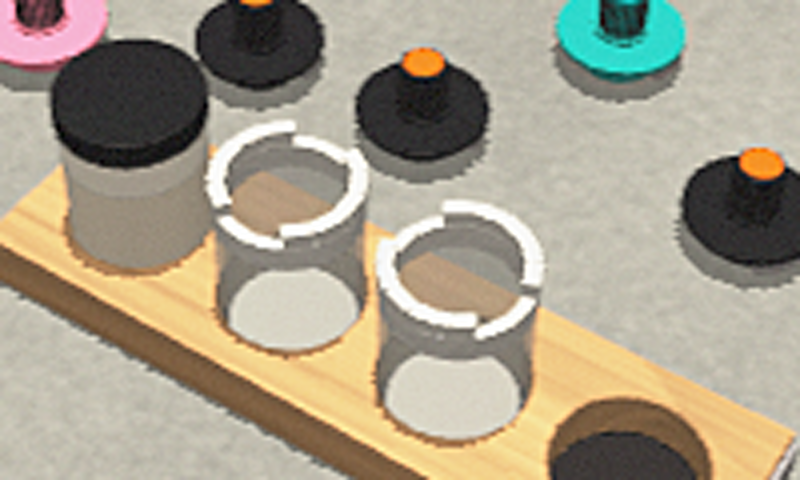

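The crop shows both rims with their notches, and three black lids. Triangulated heights fit what they should be: mouths at 109, brush top at 195, knob tops at about 49. I'm setting out for the brush at about (455, 366).

>>> servo_tool([
  [[-1, 0.5, 1, 0, 0, 0, 0.6], [-1, 0.5, 1, 0, 0, 0, 0.6], [-1, 0.5, 1, 0, 0, 0, 0.6], [-1, 0.5, 1, 0, 0, 0, 0.6], [-1, 0.5, 1, 0, 0, 0, 0.6]],
])

```text
t: 0.57
ee_pos: [302.3, -400.8, 302.4]
orientation: [-2.999, -0.935, 0.0]
ft_force: [1.4, 0.2, 0.9]
width: 87.9
grasp_force: 0.0
```

>>> servo_tool([
  [[-1, 0.5, 1, 0, 0, 0, 0.6], [-1, 0.5, 1, 0, 0, 0, 0.6], [-1, 0.5, 1, 0, 0, 0, 0.6], [-1, 0.5, 1, 0, 0, 0, 0.6], [-1, 0.5, 1, 0, 0, 0, 0.6]],
])

```text
t: 0.98
ee_pos: [395.6, -214.4, 302.8]
orientation: [2.851, 1.319, 0.0]
ft_force: [1.0, -0.8, 0.3]
width: 87.9
grasp_force: 0.0
```

>>> servo_tool([
  [[-1, 0.5, 1, 0, 0, 0, 0.6], [-1, 0.5, 1, 0, 0, 0, 0.6], [-1, 0, 1, 0, 0, 0, 0.6], [-1, 0, 1, 0, 0, 0, 0.6], [-1, 0, 1, 0, 0, 0, 0.6]],
])

```text
t: 1.4
ee_pos: [432.2, -19.9, 302.6]
orientation: [-2.654, -1.68, 0.0]
ft_force: [1.7, 1.1, -1.1]
width: 87.8
grasp_force: 0.0
```

>>> servo_tool([
  [[-1, 0, 1, 0, 0, 0, 0.6], [-1, 0, 1, 0, 0, 0, 0.6], [-1, 0, 1, 0, 0, 0, 0.6], [-1, 0, 1, 0, 0, 0, 0.6], [-1, 0, 0, 0, 0, 0, 0.6]],
])

```text
t: 1.82
ee_pos: [432.4, 143.7, 302.9]
orientation: [-2.407, -2.018, -0.003]
ft_force: [-0.5, -0.4, 0.7]
width: 87.9
grasp_force: 0.0
```

```bash
python3 - <<'E'
from h import *
im,c=snap('wrist','w1.png'); o=readout.get_obs(); print(o['t'],o['qpos'],o['ee_pos'],R.from_rotvec(o['orientation']).as_matrix().round(3),proj(c,[455,366,197]),proj(c,[456,366,90]))
E
```

```text
1.8667 [2.89809536e-01 1.70446980e-01 1.99270299e+00 4.29021030e-04
 9.78103339e-01 4.61054634e-01] [432.22818061 141.39588521 302.67288279] [[ 0.171  0.985  0.   ]
 [ 0.985 -0.171  0.   ]
 [ 0.     0.    -1.   ]] [ 273.2343173  -330.08857436] [ 295.88707498 -141.62635656]
```

View pics/w1.png

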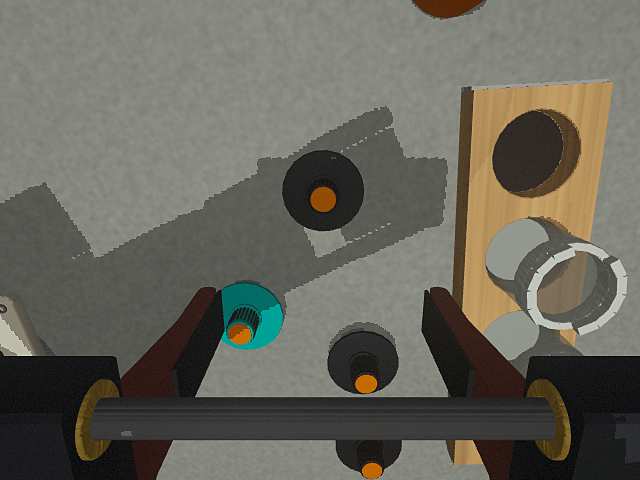

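The wrist view shows lid3's knob at (323,199), lid2's at (366,383), jar B's mouth at (577,286) and the empty pocket A. I'm going on to above the brush.

>>> servo_tool([
  [[-1, 0.1, 0.9, 0, 0, 0, 0.4], [-1, 0.1, 0.9, 0, 0, 0, 0.4], [-1, 0.1, 0.9, 0, 0, 0, 0.4], [-1, 0.1, 0.9, 0, 0, 0, 0.4], [-1, 0.1, 0.9, 0, 0, 0, 0.4]],
])

```text
t: 2.28
ee_pos: [452.7, 318.9, 302.5]
orientation: [2.231, 2.211, -0.001]
ft_force: [1.1, -0.1, 0.6]
width: 87.8
grasp_force: 0.0
```

>>> servo_tool([
  [[-1, 0, 0.2, 0, 0, 0, 0], [-1, 0, 0, 0, 0, 0, 0], [-1, 0, 0, 0, 0, 0, 0]],
])

```text
t: 2.53
ee_pos: [452.2, 325.2, 302.1]
orientation: [2.231, 2.211, -0.003]
ft_force: [-0.2, 0.5, 0.3]
width: 87.7
grasp_force: 0.0
```

```bash
python3 - <<'E'
from h import *
c=cam('wrist')
for n,u,v,z in [('lid3',323,199,52),('jarB',577,286,110)]: pass
im,c=snap('wrist','w2.png'); o=readout.get_obs(); print(o['t'],o['qpos'],o['ee_pos'],R.from_rotvec(o['orientation']).as_matrix().round(3),proj(c,[455,366,197]),proj(c,[456,366,90]))
hsv=cv2.cvtColor(im,cv2.COLOR_RGB2HSV); m=((hsv[...,0]<6)|(hsv[...,0]>172))&(hsv[...,1]>180)&(hsv[...,2]>90)
n,l,s,ce=cv2.connectedComponentsWithStats(m.astype(np.uint8)); print([(s[i],ce[i]) for i in range(1,n) if s[i][4]>100])
E
```

```text
2.5833 [ 6.01324518e-01  3.24572842e-01  1.78211615e+00 -4.97261566e-04
  1.03662128e+00  6.11350488e-01] [452.23210046 324.5810407  302.2255284 ] [[ 0.01   1.    -0.001]
 [ 1.    -0.01  -0.001]
 [-0.001 -0.001 -1.   ]] [328.86814496 203.85070967] [328.24535354 171.21637455]
[(array([310, 185,  31,  31, 731], dtype=int32), array([325.07660739, 199.57181943]))]
```

View pics/w2.png

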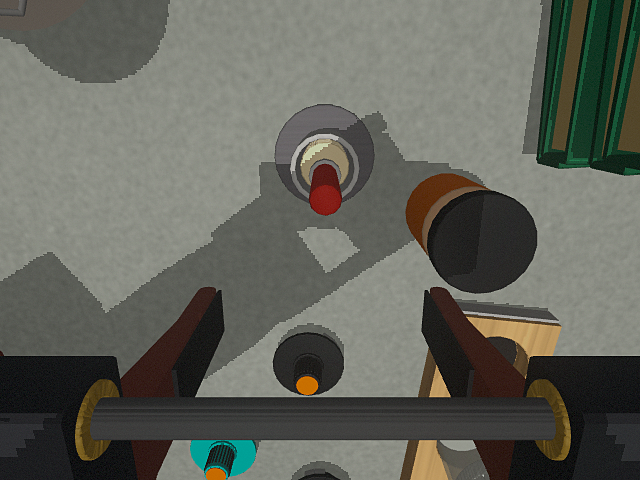

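The handle top disc is at (325,199) and the stand mouth at (324,167). That puts the brush at about (453.5, 368), upright. I'm descending and gripping.

>>> servo_tool([
  [[-1, 0, 0.5, 0, 0, 0, 0], [-1, 0, 0.55, 0, 0, 0, 0], [-1, 0, 0, 0, 0, 0, 0], [-1, 0, 0, -0.7, 0, 0, 0], [-1, 0, 0, -0.7, 0, 0, 0]],
])

```text
t: 3.0
ee_pos: [453.5, 367.0, 247.8]
orientation: [2.232, 2.21, 0.006]
ft_force: [0.2, -0.1, -0.6]
width: 87.7
grasp_force: 0.0
```

>>> servo_tool([
  [[-1, 0, 0, -0.5, 0, 0, 0], [-1, 0, 0, 0, 0, 0, 0], [1, 0, 0, 0, 0, 0, 0], [1, 0, 0, 0, 0, 0, 0], [1, 0, 0, 0, 0, 0, 0]],
])

```text
t: 3.42
ee_pos: [453.4, 368.1, 228.4]
orientation: [2.231, 2.211, 0.004]
ft_force: [-0.9, 0.2, 0.2]
width: 71.1
grasp_force: 0.0
```

>>> servo_tool([
  [[1, 0, 0, 0, 0, 0, 0], [1, 0, 0, 0, 0, 0, 0], [1, 0, 0, 0, 0, 0, 0], [1, 0, 0, 0, 0, 0, 0], [1, 0, 0, 0, 0, 0, 0]],
])

```text
t: 3.83
ee_pos: [452.5, 368.3, 226.9]
orientation: [2.23, 2.212, 0.0]
ft_force: [0.7, 0.1, -0.5]
width: 37.8
grasp_force: 0.0
```

>>> servo_tool([
  [[1, 0, 0, 0, 0, 0, 0], [1, 0, 0, 0, 0, 0, 0], [1, 0, 0, 0, 0, 0, 0], [1, 0, 0, 0, 0, 0, 0], [1, 0, 0, 0, 0, 0, 0]],
])

```text
t: 4.25
ee_pos: [452.5, 368.1, 226.5]
orientation: [-2.231, -2.212, 0.0]
ft_force: [0.0, -0.4, -0.8]
width: 15.5
grasp_force: 30.0
```

>>> servo_tool([
  [[1, 0, 0, 0, 0, 0, 0], [1, 0, 0, 0.4, 0, 0, 0], [1, 0, 0, 0.8, 0, 0, 0], [1, 0, 0, 0.8, 0, 0, 0], [1, 0, 0, 0.8, 0, 0, 0]],
])

```text
t: 4.67
ee_pos: [452.2, 367.9, 339.5]
orientation: [-2.23, -2.212, 0.002]
ft_force: [1.0, -0.2, -1.6]
width: 15.4
grasp_force: 30.0
```

>>> servo_tool([
  [[1, 0.1, -0.8, 0.5, 0, 0, 0], [1, 0.4, -0.95, 0, 0, 0, 0], [1, 0.6, -0.95, 0, 0, 0, 0], [1, 0.6, -0.95, 0, 0, 0, 0], [1, 0.6, -0.95, 0, 0, 0, 0]],
])

```text
t: 5.08
ee_pos: [539.7, 190.9, 359.1]
orientation: [2.23, 2.213, 0.001]
ft_force: [0.7, 0.9, -0.6]
width: 15.6
grasp_force: 30.0
```

>>> servo_tool([
  [[1, 0.6, -0.95, 0, 0, 0, 0], [1, 0.5, -0.95, 0, 0, 0, 0], [1, 0.45, -0.95, 0, 0, 0, 0], [1, 0, 0, 0, 0, 0, 0], [1, 0, 0, 0, 0, 0, 0]],
])

```text
t: 5.5
ee_pos: [599.3, 80.7, 358.3]
orientation: [-2.235, -2.208, 0.0]
ft_force: [0.3, -0.1, -0.6]
width: 15.5
grasp_force: 30.0
```

```bash
python3 - <<'E'
from h import *
im,c=snap('wrist','w3.png'); o=readout.get_obs(); print(o['t'],o['ee_pos'],proj(c,[608,69,110]),proj(c,[596.5,-24,110]))
snap('scene','s3.png'); snap('side','d3.png')
a=cv2.imread('pics/scene0.png')
A=cv2.resize(cv2.imread('pics/s3.png')[150:350,250:450],None,fx=2.5,fy=2.5); B=cv2.resize(cv2.imread('pics/d3.png')[100:300,270:470],None,fx=2.5,fy=2.5)
I=np.hstack([A,B]); cv2.imwrite('pics/c3.png',cv2.resize(I,(800,400)))
E
```

```text
5.55 [598.67902511  82.10331345 358.30101975] [333.7863627  228.44901169] [321.55379328 327.40522928]
```

View pics/c3.png

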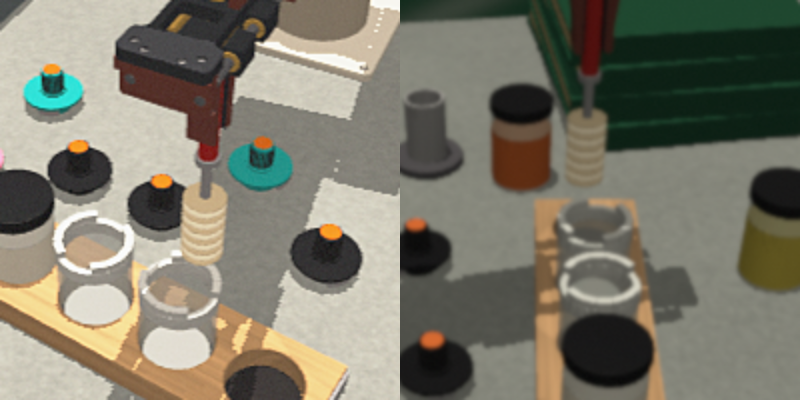

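View pics/w3.png

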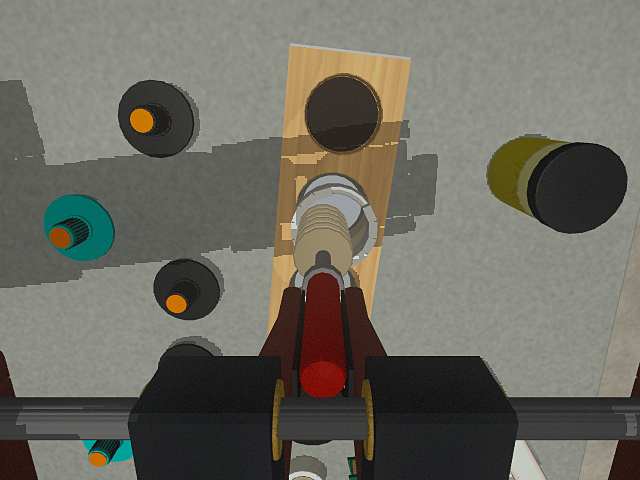

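The brush hangs straight, just outside jar B. The jar's mouth is at about (336,228), close to the predicted (334,228). I'm aligning and stroking.

>>> servo_tool([
  [[1, 0.25, -0.33, 0, 0, 0, 0], [1, 0, 0, 0, 0, 0, 0], [1, 0, 0, -0.4, 0, 0, 0], [1, 0, 0, 0, 0, 0, 0]],
])

```text
t: 5.98
ee_pos: [607.8, 70.1, 340.6]
orientation: [-2.228, -2.212, 0.004]
ft_force: [-0.9, 0.5, -1.0]
width: 15.6
grasp_force: 30.0
```

>>> servo_tool([
  [[1, 0, 0, -0.7, 0, 0, 0], [1, 0, 0, -0.7, 0, 0, 0], [1, 0, 0, -0.7, 0, 0, 0], [1, 0, 0, -0.5, 0, 0, 0], [1, 0, 0, 0, 0, 0, 0]],
])

```text
t: 6.4
ee_pos: [606.3, 69.9, 234.7]
orientation: [-2.226, -2.21, 0.009]
ft_force: [-0.8, -0.0, -1.2]
width: 15.5
grasp_force: 30.0
```

>>> servo_tool([
  [[1, 0, 0, -0.15, 0, 0, 0], [1, 0, 0, -0.05, 0, 0, 0], [1, 0, 0, 0, 0, 0, 0]],
])

```text
t: 6.65
ee_pos: [609.3, 69.8, 231.7]
orientation: [2.23, 2.212, 0.002]
ft_force: [-0.1, 0.6, -0.9]
width: 15.7
grasp_force: 30.0
```

>>> servo_tool([
  [[1, 0, 0, -0.1, 0, 0, 0], [1, 0, 0, -0.04, 0, 0, 0], [1, 0, 0, 0, 0, 0, 0], [1, 0, 0, 0, 0, 0, 0]],
])

```text
t: 6.98
ee_pos: [609.0, 69.5, 225.5]
orientation: [2.23, 2.212, 0.001]
ft_force: [1.1, 0.8, 0.2]
width: 15.5
grasp_force: 30.0
```

>>> servo_tool([
  [[1, 0, 0, -0.04, 0, 0, 0], [1, 0, 0, 0, 0, 0, 0], [1, 0, 0, 0, 0, 0, 0]],
])

```text
t: 7.23
ee_pos: [609.4, 69.6, 225.4]
orientation: [2.23, 2.211, 0.002]
ft_force: [-2.1, -0.2, 11.4]
width: 15.2
grasp_force: 30.0
```

The 11 N reading is floor contact. Next is up to the neck (+84 mm), down again, then out.

>>> servo_tool([
  [[1, 0, 0, 0.5, 0, 0, 0], [1, 0, 0, 0.8, 0, 0, 0], [1, 0, 0, 0.8, 0, 0, 0], [1, 0, 0, 0, 0, 0, 0], [1, 0, 0, 0, 0, 0, 0]],
])

```text
t: 7.65
ee_pos: [609.6, 69.6, 309.7]
orientation: [2.229, 2.21, 0.005]
ft_force: [-0.3, -0.4, -1.5]
width: 15.8
grasp_force: 30.0
```

>>> servo_tool([
  [[1, 0, 0, -0.7, 0, 0, 0], [1, 0, 0, -0.7, 0, 0, 0], [1, 0, 0, -0.5, 0, 0, 0], [1, 0, 0, 0, 0, 0, 0], [1, 0, 0, 0, 0, 0, 0]],
])

```text
t: 8.07
ee_pos: [607.6, 69.4, 229.5]
orientation: [-2.229, -2.21, 0.006]
ft_force: [0.4, 0.2, -0.4]
width: 15.5
grasp_force: 30.0
```

>>> servo_tool([
  [[1, 0, 0, -0.12, 0, 0, 0], [1, 0, 0, -0.06, 0, 0, 0], [1, 0, 0, 0, 0, 0, 0], [1, 0, 0, 0, 0, 0, 0]],
])

```text
t: 8.4
ee_pos: [609.0, 69.6, 224.9]
orientation: [2.23, 2.212, 0.001]
ft_force: [-0.5, -0.6, 0.0]
width: 15.9
grasp_force: 30.0
```

>>> servo_tool([
  [[1, 0, 0, -0.04, 0, 0, 0], [1, 0, 0, 0, 0, 0, 0], [1, 0, 0, 0, 0, 0, 0]],
])

```text
t: 8.65
ee_pos: [609.5, 69.6, 224.2]
orientation: [2.23, 2.211, 0.003]
ft_force: [-1.4, 0.5, 5.4]
width: 15.7
grasp_force: 30.0
```

Contact again. For margin I'll do one more stroke, higher into the neck, then leave.

>>> servo_tool([
  [[1, 0, 0, 0.55, 0, 0, 0], [1, 0, 0, 0.9, 0, 0, 0], [1, 0, 0, 0.9, 0, 0, 0], [1, 0, 0, 0, 0, 0, 0], [1, 0, 0, 0, 0, 0, 0]],
])

```text
t: 9.07
ee_pos: [609.9, 69.7, 319.6]
orientation: [2.228, 2.21, 0.007]
ft_force: [-0.2, -0.5, -0.3]
width: 15.6
grasp_force: 30.0
```

>>> servo_tool([
  [[1, 0, 0, -0.8, 0, 0, 0], [1, 0, 0, -0.8, 0, 0, 0], [1, 0, 0, -0.5, 0, 0, 0], [1, 0, 0, 0, 0, 0, 0], [1, 0, 0, -0.15, 0, 0, 0]],
])

```text
t: 9.48
ee_pos: [608.2, 69.5, 225.7]
orientation: [-2.23, -2.211, 0.003]
ft_force: [0.2, -0.2, -1.1]
width: 15.6
grasp_force: 30.0
```

>>> servo_tool([
  [[1, 0, 0, -0.1, 0, 0, 0], [1, 0, 0, 0, 0, 0, 0], [1, 0, 0, 0, 0, 0, 0], [1, 0, 0, 0, 0, 0, 0]],
])

```text
t: 9.82
ee_pos: [609.6, 69.6, 224.0]
orientation: [2.229, 2.211, 0.003]
ft_force: [-0.0, 0.3, 3.8]
width: 15.5
grasp_force: 30.0
```

>>> servo_tool([
  [[1, 0, 0, 0.6, 0, 0, 0], [1, 0, 0, 0.95, 0, 0, 0], [1, 0, 0, 0.95, 0, 0, 0], [1, 0, 0, 0.85, 0, 0, 0], [1, 0, 0, 0, 0, 0, 0]],
])

```text
t: 10.23
ee_pos: [611.6, 69.8, 364.9]
orientation: [2.225, 2.206, 0.016]
ft_force: [2.3, -0.4, -1.2]
width: 15.6
grasp_force: 30.0
```

>>> servo_tool([
  [[1, -0.1, -0.7, 0, 0, 0, 0], [1, -0.1, -0.8, 0, 0, 0, 0], [1, -0.1, -0.8, 0, 0, 0, 0], [1, 0, 0, 0, 0, 0, 0], [1, 0, 0, 0, 0, 0, 0]],
])

```text
t: 10.65
ee_pos: [596.5, -23.8, 356.6]
orientation: [-2.234, -2.209, -0.0]
ft_force: [-0.3, 0.8, -1.0]
width: 15.7
grasp_force: 30.0
```

```bash
python3 - <<'E'
from h import *
o=readout.get_obs(); print(o['t'],o['ee_pos'])
snap('scene','s4.png'); snap('side','d4.png')
A=cv2.resize(cv2.imread('pics/s4.png')[150:350,200:400],(400,400)); B=cv2.resize(cv2.imread('pics/d4.png')[120:320,270:470],(400,400))
cv2.imwrite('pics/c4.png',np.hstack([A,B]))
S,D=cam('scene'),cam('side'); p=[*o['ee_pos'][:2],110]; print(proj(S,p),proj(D,p),proj(S,p)*2-[400,300],proj(D,p)*2-[140,240])
E
```

```text
10.65 [596.4806027  -23.78005832 356.64628551]
[296.46803978 268.72628324] [369.69215927 238.03824377] [192.93607956 237.45256649] [599.38431854 236.07648754]
```

View pics/c4.png

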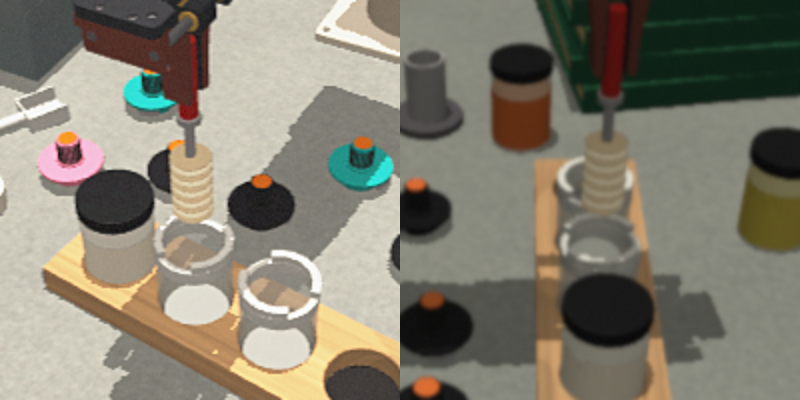

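The brush is centred over jar C: the mouth is at crop (194,240) and (598,240), the predicted points at (193,237) and (599,236). I'm stroking in C.

>>> servo_tool([
  [[1, 0, 0, -0.7, 0, 0, 0], [1, 0, 0, -0.7, 0, 0, 0], [1, 0, 0, -0.7, 0, 0, 0], [1, 0, 0, -0.7, 0, 0, 0], [1, 0, 0, -0.35, 0, 0, 0]],
])

```text
t: 11.17
ee_pos: [595.4, -20.9, 227.3]
orientation: [-2.227, -2.212, 0.004]
ft_force: [-0.4, 0.0, -1.2]
width: 15.4
grasp_force: 30.0
```

>>> servo_tool([
  [[1, 0, 0, 0, 0, 0, 0], [1, 0, 0, -0.12, 0, 0, 0], [1, 0, 0, -0.05, 0, 0, 0], [1, 0, 0, 0, 0, 0, 0], [1, 0, 0, 0, 0, 0, 0]],
])

```text
t: 11.58
ee_pos: [597.4, -22.2, 225.0]
orientation: [2.229, 2.212, 0.002]
ft_force: [-0.2, -1.1, -0.3]
width: 15.7
grasp_force: 30.0
```

>>> servo_tool([
  [[1, 0, 0, -0.06, 0, 0, 0], [1, 0, 0, 0, 0, 0, 0], [1, 0, 0, 0, 0, 0, 0]],
])

```text
t: 11.83
ee_pos: [597.9, -22.5, 223.9]
orientation: [2.229, 2.21, 0.004]
ft_force: [-2.0, -0.1, 10.6]
width: 15.5
grasp_force: 30.0
```

Floor contact in C. Now two strokes, as in jar B.

>>> servo_tool([
  [[1, 0, 0, 0.55, 0, 0, 0], [1, 0, 0, 0.9, 0, 0, 0], [1, 0, 0, 0.9, 0, 0, 0], [1, 0, 0, 0, 0, 0, 0], [1, 0, 0, 0, 0, 0, 0]],
])

```text
t: 12.25
ee_pos: [598.0, -22.6, 318.6]
orientation: [2.228, 2.209, 0.007]
ft_force: [-0.3, -0.8, -1.8]
width: 15.8
grasp_force: 30.0
```

>>> servo_tool([
  [[1, 0, 0, -0.8, 0, 0, 0], [1, 0, 0, -0.8, 0, 0, 0], [1, 0, 0, -0.5, 0, 0, 0], [1, 0, 0, 0, 0, 0, 0], [1, 0, 0, -0.15, 0, 0, 0]],
])

```text
t: 12.67
ee_pos: [596.3, -22.5, 224.6]
orientation: [-2.23, -2.211, 0.002]
ft_force: [1.2, 0.1, -0.4]
width: 15.7
grasp_force: 30.0
```

>>> servo_tool([
  [[1, 0, 0, -0.1, 0, 0, 0], [1, 0, 0, 0, 0, 0, 0], [1, 0, 0, -0.02, 0, 0, 0], [1, 0, 0, 0, 0, 0, 0]],
])

```text
t: 13.0
ee_pos: [598.0, -22.6, 223.6]
orientation: [2.229, 2.21, 0.004]
ft_force: [-3.6, 0.4, 11.6]
width: 15.7
grasp_force: 30.0
```

>>> servo_tool([
  [[1, 0, 0, 0.5, 0, 0, 0], [1, 0, 0, 0.8, 0, 0, 0], [1, 0, 0, 0.9, 0, 0, 0], [1, 0, 0, 0, 0, 0, 0], [1, 0, 0, 0, 0, 0, 0]],
])

```text
t: 13.42
ee_pos: [598.3, -22.6, 312.3]
orientation: [2.227, 2.208, 0.007]
ft_force: [-0.1, 0.3, -0.5]
width: 15.4
grasp_force: 30.0
```

>>> servo_tool([
  [[1, 0, 0, -0.8, 0, 0, 0], [1, 0, 0, -0.8, 0, 0, 0], [1, 0, 0, -0.4, 0, 0, 0], [1, 0, 0, 0, 0, 0, 0], [1, 0, 0, -0.15, 0, 0, 0]],
])

```text
t: 13.83
ee_pos: [596.7, -22.5, 222.4]
orientation: [-2.23, -2.212, 0.001]
ft_force: [1.2, -0.6, 6.9]
width: 15.8
grasp_force: 30.0
```

>>> servo_tool([
  [[1, 0, 0, -0.05, 0, 0, 0], [1, 0, 0, 0, 0, 0, 0], [1, 0, 0, 0, 0, 0, 0], [1, 0, 0, 0, 0, 0, 0]],
])

```text
t: 14.17
ee_pos: [597.5, -22.5, 222.0]
orientation: [2.229, 2.211, 0.002]
ft_force: [-1.0, 0.6, 5.9]
width: 15.8
grasp_force: 30.0
```

>>> servo_tool([
  [[1, 0, 0, 0.6, 0, 0, 0], [1, 0, 0, 0.95, 0, 0, 0], [1, 0, 0, 0.95, 0, 0, 0], [1, 0, 0, 0.95, 0, 0, 0], [1, 0, 0, 0, 0, 0, 0]],
])

```text
t: 14.58
ee_pos: [599.8, -22.6, 367.2]
orientation: [2.223, 2.205, 0.014]
ft_force: [1.2, -0.8, -1.0]
width: 15.5
grasp_force: 30.0
```

>>> servo_tool([
  [[1, -0.36, 0.8, 0, 0, 0, 0], [1, -0.36, 0.9, 0, 0, 0, 0], [1, -0.36, 0.9, 0, 0, 0, 0], [1, -0.36, 0.9, 0, 0, 0, 0], [1, -0.36, 0.9, 0, 0, 0, 0]],
])

```text
t: 15.0
ee_pos: [523.8, 154.8, 358.6]
orientation: [2.231, 2.211, 0.001]
ft_force: [1.1, 0.0, -0.3]
width: 15.6
grasp_force: 30.0
```

>>> servo_tool([
  [[1, -0.36, 0.9, 0, 0, 0, 0], [1, -0.36, 0.9, 0, 0, 0, 0], [1, -0.36, 0.9, 0, 0, 0, 0], [1, -0.36, 0.9, 0, 0, 0, 0], [1, -0.36, 0.9, 0, 0, 0, 0]],
])

```text
t: 15.42
ee_pos: [451.7, 335.1, 358.6]
orientation: [2.231, 2.212, 0.001]
ft_force: [1.1, 0.4, -1.7]
width: 15.5
grasp_force: 30.0
```

>>> servo_tool([
  [[1, 0, 0.5, 0, 0, 0, 0], [1, 0, 0, 0, 0, 0, 0], [1, 0, 0, 0, 0, 0, 0], [1, 0, 0, 0, 0, 0, 0]],
])

```text
t: 15.75
ee_pos: [452.7, 352.8, 358.3]
orientation: [2.23, 2.212, -0.001]
ft_force: [0.2, 0.1, -0.7]
width: 15.5
grasp_force: 30.0
```

>>> servo_tool([
  [[1, 0, 0.39, 0, 0, 0, 0], [1, 0, 0, -0.5, 0, 0, 0], [1, 0, 0, -0.5, 0, 0, 0], [1, 0, 0, 0, 0, 0, 0], [1, 0, 0, 0, 0, 0, 0]],
])

```text
t: 16.17
ee_pos: [452.8, 368.4, 318.0]
orientation: [-2.232, -2.21, 0.004]
ft_force: [-0.1, -0.3, -0.5]
width: 15.7
grasp_force: 30.0
```

```bash
python3 - <<'E'
from h import *
o=readout.get_obs(); print(o['t'],o['ee_pos'],o['orientation'])
snap('scene','s5.png'); snap('side','d5.png')
A=cv2.resize(cv2.imread('pics/s5.png')[240:350,470:580],(400,400),interpolation=2); B=cv2.resize(cv2.imread('pics/d5.png')[90:200,230:340],(400,400),interpolation=2)
cv2.imwrite('pics/c5.png',np.hstack([A,B]))
S,D=cam('scene'),cam('side')
for p in ([453,368.5,90],[453,368.5,105]): print((proj(S,p)-[470,240])*400/110,(proj(D,p)-[230,90])*400/110+[400,0])
E
```

```text
16.1667 [452.81575899 368.38602778 317.97672111] [-2.23188012 -2.21049992  0.00369998]
[210.02861937 203.74499685] [586.80972599 210.71166958]
[219.40944511 183.71702941] [585.48936989 190.24189261]
```

View pics/c5.png

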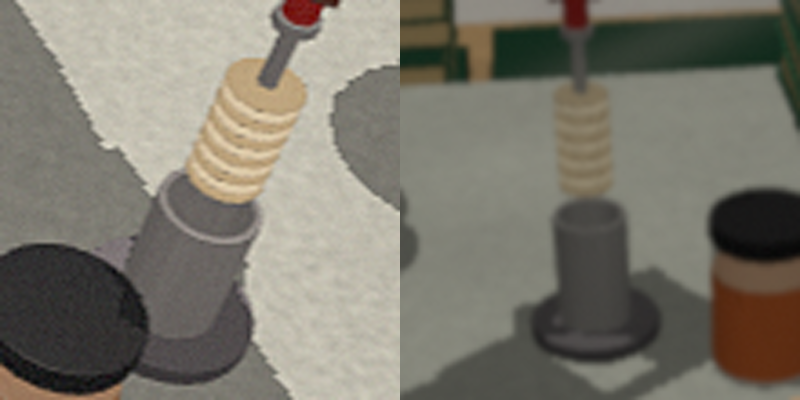

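Relative to the stand mouth, centred at (211,206) and (590,215), the brush tip sits about 2 mm low in x and about 1 mm high in y. I'm correcting that and inserting gently.

>>> servo_tool([
  [[1, 0.05, -0.025, 0, 0, 0, 0], [1, 0, 0, -0.25, 0, 0, 0], [1, 0, 0, -0.25, 0, 0, 0], [1, 0, 0, -0.25, 0, 0, 0], [1, 0, 0, 0, 0, 0, 0]],
])

```text
t: 16.68
ee_pos: [453.7, 367.3, 285.9]
orientation: [-2.23, -2.212, 0.007]
ft_force: [-0.7, -0.4, -0.6]
width: 15.3
grasp_force: 30.0
```

>>> servo_tool([
  [[1, 0, 0, -0.2, 0, 0, 0], [1, 0, 0, -0.1, 0, 0, 0], [1, 0, 0, 0, 0, 0, 0]],
])

```text
t: 16.93
ee_pos: [454.4, 367.9, 275.5]
orientation: [-2.23, -2.212, 0.003]
ft_force: [-0.3, -0.7, 0.4]
width: 15.5
grasp_force: 30.0
```

It went in with no force. Lowering the rest of the way.

>>> servo_tool([
  [[1, 0, 0, -0.3, 0, 0, 0], [1, 0, 0, -0.4, 0, 0, 0], [1, 0, 0, -0.4, 0, 0, 0], [1, 0, 0, -0.1, 0, 0, 0], [1, 0, 0, 0, 0, 0, 0]],
])

```text
t: 17.35
ee_pos: [454.2, 367.7, 227.1]
orientation: [-2.23, -2.212, 0.004]
ft_force: [-0.5, -0.6, -0.6]
width: 15.4
grasp_force: 30.0
```

>>> servo_tool([
  [[1, 0, 0, 0, 0, 0, 0], [1, 0, 0, 0, 0, 0, 0]],
])

```text
t: 17.52
ee_pos: [455.2, 368.5, 229.4]
orientation: [2.23, 2.212, 0.002]
ft_force: [0.8, -0.4, -0.2]
width: 15.7
grasp_force: 30.0
```

>>> servo_tool([
  [[1, 0, 0, -0.1, 0, 0, 0], [1, 0, 0, 0, 0, 0, 0], [1, 0, 0, 0, 0, 0, 0]],
])

```text
t: 17.77
ee_pos: [454.8, 368.2, 224.9]
orientation: [2.231, 2.212, 0.001]
ft_force: [0.2, -0.2, -0.3]
width: 15.9
grasp_force: 30.0
```

>>> servo_tool([
  [[1, 0, 0, -0.05, 0, 0, 0], [1, 0, 0, 0, 0, 0, 0], [1, 0, 0, 0, 0, 0, 0]],
])

```text
t: 18.02
ee_pos: [455.0, 368.3, 223.0]
orientation: [2.231, 2.212, 0.002]
ft_force: [-0.2, 0.4, 1.2]
width: 15.6
grasp_force: 30.0
```

The tip is touching the stand floor. Release and rise.

>>> servo_tool([
  [[-1, 0, 0, 0, 0, 0, 0], [-1, 0, 0, 0, 0, 0, 0], [-1, 0, 0, 0, 0, 0, 0], [-1, 0, 0, 0, 0, 0, 0], [-1, 0, 0, 0.3, 0, 0, 0]],
])

```text
t: 18.43
ee_pos: [453.7, 367.3, 233.0]
orientation: [-2.23, -2.212, 0.007]
ft_force: [-0.2, -0.4, -0.3]
width: 45.4
grasp_force: 0.0
```

>>> servo_tool([
  [[-1, 0, 0, 0.9, 0, 0, 0], [-1, 0, 0, 0.9, 0, 0, 0], [-1, 0, 0, 0.4, 0, 0, 0], [-1, 0, -0.7, 0, 0, 0, 0], [-1, 0, -0.9, 0, 0, 0, 0]],
])

```text
t: 18.85
ee_pos: [455.4, 305.5, 325.3]
orientation: [2.227, 2.215, 0.008]
ft_force: [0.3, 0.1, -0.2]
width: 78.7
grasp_force: 0.0
```

>>> servo_tool([
  [[-1, -0.1, -0.9, 0, 0, 0, 0], [-1, -0.1, -0.9, 0, 0, 0, 0], [-1, -0.1, -0.5, 0, 0, 0, 0], [-1, 0, 0, 0, 0, 0, 0], [-1, 0, 0, 0, 0, 0, 0]],
])

```text
t: 19.27
ee_pos: [443.0, 211.6, 323.7]
orientation: [2.233, 2.21, 0.002]
ft_force: [0.5, -0.0, 0.2]
width: 88.0
grasp_force: 0.0
```

```bash
cat >> h.py <<'E'
def orange(im):
    hsv=cv2.cvtColor(im,cv2.COLOR_RGB2HSV); m=(hsv[...,0]>4)&(hsv[...,0]<20)&(hsv[...,1]>200)&(hsv[...,2]>120)
    n,l,s,ce=cv2.connectedComponentsWithStats(m.astype(np.uint8)); return [(s[i][4],*ce[i].round(1)) for i in range(1,n) if s[i][4]>25]
E
python3 - <<'E'
from h import *
for n in ('wrist','scene','side'):
    im,c=snap(n,n[0]+'6.png'); o=readout.get_obs(); print(n,o['t'],o['ee_pos'])
    for a,u,v in orange(im): print(a,u,v,ray(c,u,v,52).round(1)[:2])
A=cv2.resize(cv2.imread('pics/s6.png'),(400,300)); B=cv2.imread('pics/w6.png'); B=cv2.resize(B,(400,300)); C=cv2.resize(cv2.imread('pics/d6.png'),(400,300))
cv2.imwrite('pics/c6.png',np.vstack([np.hstack([A,B]),np.hstack([C,C*0])]))
E
```

```text
wrist 19.3167 [443.24212697 212.43856702 323.59655597]
373 314.3 266.8 [434.6 156.8]
286 219.5 370.2 [337.5  46.7]
scene 19.3667 [443.28730427 212.89907773 323.39632115]
28 275.4 184.1 [ 324.6 -231.9]
36 233.2 218.6 [ 477.6 -250.2]
35 381.2 220.9 [336.2  46.1]
48 288.8 223.0 [ 434.9 -133. ]
54 330.3 240.3 [443.9 -27.4]
65 414.9 265.5 [434.  156.6]
787 473.5 361.3 [603.1 315.1]
side 19.4167 [443.24812428 213.14036093 323.16295248][ WARN:0@2.100] global loadsave.cpp:275 findDecoder imread_('pics/d6.png'): can't open/read file: check file path/integrity
Traceback (most recent call last):
cv2.error: OpenCV(4.12.0) /io/opencv/modules/imgproc/src/resize.cpp:4208: error: (-215:Assertion failed) !ssize.empty() in function 'resize'
```

Lid3 is at (434.5, 157), with the wrist and scene views agreeing, and no lid has moved. First a numeric check that the brush stands, while going down for lid3.

```bash
python3 - <<'E'
from h import *
def red(f):
    hsv=cv2.cvtColor(cv2.imread(f),cv2.COLOR_BGR2HSV); m=((hsv[...,0]<6)|(hsv[...,0]>172))&(hsv[...,1]>150)&(hsv[...,2]>60)
    n,l,s,ce=cv2.connectedComponentsWithStats(m.astype(np.uint8)); return [(s[i].tolist(),ce[i].round(1).tolist()) for i in range(1,n) if s[i][4]>40]
for f in ('side0','s6','scene0'): print(f,red('pics/'+f+'.png'))
im,c=snap('scene','e6.png'); print(red('pics/e6.png'))
E
```

```text
side0 [([279, 119, 4, 17, 62], [280.4, 127.7])]
s6 [([279, 118, 5, 18, 77], [280.8, 127.0])]
scene0 [([530, 251, 22, 36, 339], [540.3, 268.2])]
[([530, 252, 22, 35, 335], [540.5, 268.9])]
```

>>> servo_tool([
  [[-1, -0.22, -0.7, -0.5, 0, 0, 0], [-1, 0, -0.7, -0.5, 0, 0, 0], [-1, 0, 0, -0.9, 0, 0, 0], [-1, 0, 0, -0.9, 0, 0, 0], [-1, 0, 0, 0, 0, 0, 0]],
])

```text
t: 19.88
ee_pos: [431.1, 155.6, 205.6]
orientation: [-2.227, -2.21, 0.014]
ft_force: [-0.4, -0.4, -1.1]
width: 87.8
grasp_force: 0.0
```

```bash
python3 - <<'E'
from h import *
im,c=snap('scene','e7.png'); o=readout.get_obs(); print(o['t'],o['ee_pos'],o['qpos'][5],R.from_rotvec(o['orientation']).as_matrix().round(3)[:,1])
for a,u,v in orange(im): print(a,u,v,ray(c,u,v,52).round(1)[:2])
E
```

```text
19.9333 [432.31239926 156.15684211 208.19291604] 0.32805438334191517 [ 1.    -0.007 -0.007]
28 275.4 184.1 [ 324.6 -231.9]
37 233.2 218.6 [ 477.6 -250.2]
37 381.1 220.8 [336.   45.8]
48 288.7 222.9 [ 434.7 -133.4]
53 330.4 240.2 [443.6 -27.4]
62 414.9 265.4 [433.8 156.5]
773 473.7 361.5 [603.3 315.4]
```

The brush stands exactly as it did at first, and lid3 is in place. Going down to the knob and closing.

>>> servo_tool([
  [[-1, 0, 0, -0.8, 0, 0, 0], [-1, 0, 0, -0.8, 0, 0, 0], [-1, 0, 0, -0.8, 0, 0, 0], [-1, 0, 0, -0.15, 0, 0, 0], [-0.5, 0, 0, 0, 0, 0, 0]],
])

```text
t: 20.35
ee_pos: [434.1, 156.7, 108.6]
orientation: [-2.229, -2.213, 0.003]
ft_force: [0.5, 0.4, -0.4]
width: 83.9
grasp_force: 0.0
```

>>> servo_tool([
  [[1, 0, 0, 0, 0, 0, 0], [1, 0, 0, 0, 0, 0, 0], [1, 0, 0, 0, 0, 0, 0], [1, 0, 0, 0, 0, 0, 0], [1, 0, 0, 0, 0, 0, 0]],
])

```text
t: 20.77
ee_pos: [434.5, 156.3, 109.8]
orientation: [2.23, 2.212, 0.003]
ft_force: [-0.2, 0.5, 0.6]
width: 51.2
grasp_force: 0.0
```

>>> servo_tool([
  [[1, 0, 0, 0, 0, 0, 0], [1, 0, 0, 0, 0, 0, 0], [1, 0, 0, 0, 0, 0, 0], [1, 0, 0, 0, 0, 0, 0], [1, 0, 0, 0, 0, 0, 0]],
])

```text
t: 21.18
ee_pos: [434.0, 156.1, 108.7]
orientation: [-2.231, -2.212, 0.0]
ft_force: [-0.6, -1.4, 1.1]
width: 25.6
grasp_force: 30.0
```

Lid3 is gripped (25.6 mm). I'm lifting it and stopping short of jar B for one look.

>>> servo_tool([
  [[1, 0, 0, 0.4, 0, 0, 0], [1, 0, 0, 0.85, 0, 0, 0], [1, 0, 0, 0.85, 0, 0, 0], [1, 0, 0, 0.85, 0, 0, 0], [1, 0, 0, 0.85, 0, 0, 0]],
])

```text
t: 21.6
ee_pos: [433.3, 155.9, 261.9]
orientation: [-2.23, -2.212, 0.002]
ft_force: [0.6, -0.2, -1.9]
width: 25.8
grasp_force: 30.0
```

>>> servo_tool([
  [[1, 0.5, -0.6, 0, 0, 0, 0], [1, 0.8, -0.8, 0, 0, 0, 0], [1, 0.8, -0.8, 0, 0, 0, 0], [1, 0, 0, 0, 0, 0, 0], [1, 0, 0, 0, 0, 0, 0]],
])

```text
t: 22.02
ee_pos: [513.7, 71.8, 260.3]
orientation: [-2.234, -2.208, 0.0]
ft_force: [-0.8, -0.1, -1.9]
width: 25.5
grasp_force: 30.0
```

```bash
python3 - <<'E'
from h import *
im,c=snap('wrist','w8.png'); o=readout.get_obs(); print(o['t'],o['ee_pos'],o['orientation'],o['width'])
P=proj(c,[608.5,69.5,110]); print(P,proj(c,[597,-23,110]))
x0,y0=max(0,int(P[0])-130),max(0,int(P[1])-100)
cv2.imwrite('pics/c8.png',cv2.resize(im[y0:y0+200,x0:x0+260,::-1],None,fx=3,fy=3,interpolation=2)); print(x0,y0)
# projected model circles
for z,r in((110,36),(110,29)):
    print(z,r,[((proj(c,[608.5+r*np.cos(a),69.5+r*np.sin(a),z])-[x0,y0])*3).round().tolist() for a in np.arange(4)*np.pi/2])
E
```

```text
22.0667 [512.50246739  72.62481385 260.02943856] [-2.23182401e+00 -2.20924008e+00  1.93071732e-03] 25.108849853191273
[481.15480558 256.29293912] [449.46579541 386.62205394]
351 156
110 36 [[571.0, 299.0], [410.0, 124.0], [211.0, 303.0], [372.0, 463.0]]
110 29 [[535.0, 299.0], [406.0, 160.0], [246.0, 302.0], [376.0, 432.0]]
```

View pics/c8.png

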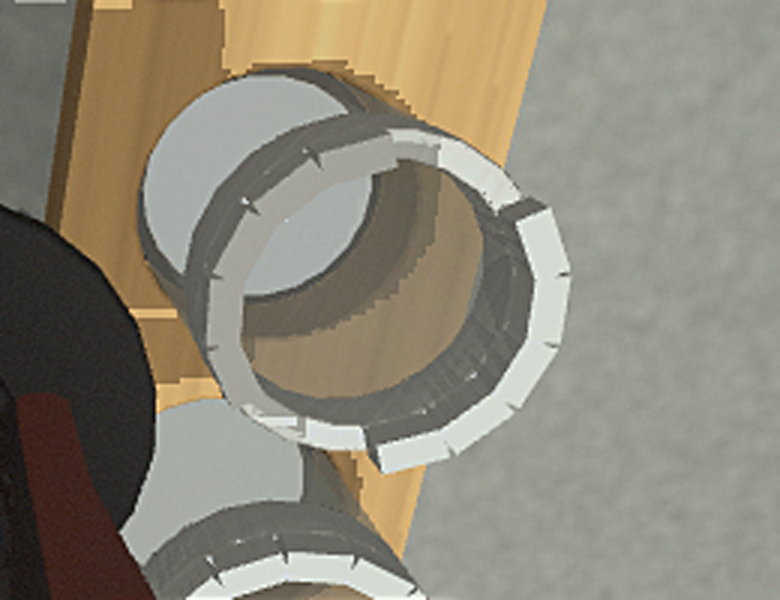

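Jar B's rim spans x 205–572 and y 128–470 in the crop, so the mouth is at (608, 68.6), within 1 mm of the estimate. Its notches bear about 61°/241°. Going above it, turning −40° to leave room for the search.

>>> servo_tool([
  [[1, 0.4, 0, 0, 0, 0, -1], [1, 0.6, -0.1, 0, 0, 0, -1], [1, 0.6, 0, 0, 0, 0, -1], [1, 0.6, 0, 0, 0, 0, -1], [1, 0.2, 0, 0, 0, 0, -1]],
])

```text
t: 22.48
ee_pos: [610.5, 70.5, 260.4]
orientation: [2.659, 1.673, 0.001]
ft_force: [-0.4, -0.5, -0.9]
width: 25.7
grasp_force: 30.0
```

>>> servo_tool([
  [[1, 0, 0, -0.3, 0, 0, -1], [1, 0, 0, -0.3, 0, 0, -1], [1, 0, 0, -0.2, 0, 0, -1], [1, 0, 0, 0, 0, 0, 0], [1, 0, 0, 0, 0, 0, 0]],
])

```text
t: 22.9
ee_pos: [607.6, 70.2, 228.0]
orientation: [-2.849, -1.321, 0.004]
ft_force: [0.1, -0.4, -0.6]
width: 25.5
grasp_force: 30.0
```

```bash
cat > st.py <<'E'
from h import *
o=readout.get_obs(); m=R.from_rotvec(o['orientation']).as_matrix()
print(o['t'],o['ee_pos'].round(1),'yaw',np.degrees(np.arctan2(m[1,1],m[0,1])).round(1),'zaxis',m[:,2].round(4),'j6',o['qpos'][5].round(2),'F',o['ft_force'].round(1),'M',o['moment'].round(2),o['width'].round(1))
E
python3 st.py
```

```text
Traceback (most recent call last):
  File "st.py", line 3, in <module>
    print(o['t'],o['ee_pos'].round(1),'yaw',np.degrees(np.arctan2(m[1,1],m[0,1])).round(1),'zaxis',m[:,2].round(4),'j6',o['qpos'][5].round(2),'F',o['ft_force'].round(1),'M',o['moment'].round(2),o['width'].round(1))
                                                                                                                                                                                                  ^^^^^^^^^^^^^^^^
AttributeError: 'float' object has no attribute 'round'
```

>>> servo_tool([
  [[1, 0.01, -0.04, 0, 0, 0, 0], [1, 0, 0, -0.15, 0, 0, 0], [1, 0, 0, -0.15, 0, 0, 0], [1, 0, 0, -0.1, 0, 0, 0], [1, 0, 0, 0, 0, 0, 0]],
])

```text
t: 23.32
ee_pos: [608.6, 67.5, 211.5]
orientation: [-2.852, -1.316, 0.003]
ft_force: [0.0, 1.4, -1.1]
width: 25.1
grasp_force: 30.0
```

>>> servo_tool([
  [[1, 0, 0, 0, 0, 0, 0], [1, 0, 0, -0.04, 0, 0, 0], [1, 0, 0, 0, 0, 0, 0], [1, 0, 0, 0, 0, 0, 0]],
])

```text
t: 23.65
ee_pos: [609.3, 67.6, 211.1]
orientation: [2.853, 1.316, 0.0]
ft_force: [-0.5, 0.3, -0.3]
width: 25.4
grasp_force: 30.0
```

```bash
sed -i "s/,o\['width'\].round(1))/,round(o['width'],1))/" st.py; python3 st.py
```

```text
23.65 [609.3  67.6 211.1] yaw -40.5 zaxis [ 1.e-04  0.e+00 -1.e+00] j6 0.8 F [-0.5  0.3 -0.3] M [-0.05 -0.01  0.  ] 25.4
```

The plug is in the mouth with no side force. Pressing down lightly.

>>> servo_tool([
  [[1, -0.02, 0.02, -0.03, 0, 0, 0], [1, 0, 0, 0, 0, 0, 0], [1, 0, 0, 0, 0, 0, 0]],
])

```text
t: 23.9
ee_pos: [609.1, 68.4, 210.7]
orientation: [2.852, 1.316, 0.003]
ft_force: [0.9, -0.5, 5.0]
width: 25.9
grasp_force: 30.0
```

>>> servo_tool([
  [[1, 0, 0, -0.03, 0, 0, 0], [1, 0, 0, 0, 0, 0, 0], [1, 0, 0, 0, 0, 0, 0]],
])

```text
t: 24.15
ee_pos: [609.4, 68.5, 210.6]
orientation: [2.852, 1.316, 0.004]
ft_force: [-2.3, -1.4, 13.6]
width: 25.4
grasp_force: 30.0
```

The lugs are on the rim at TCP 210.6, where 210.7 was expected. Turning now.

>>> servo_tool([
  [[1, 0, 0, 0.01, 0, 0, 0.7], [1, 0, 0, 0, 0, 0, 0.7], [1, 0, 0, 0, 0, 0, 0.7], [1, 0, 0, 0, 0, 0, 0.7], [1, 0, 0, 0, 0, 0, 0]],
])

```text
t: 24.57
ee_pos: [609.6, 68.6, 210.6]
orientation: [2.667, 1.657, 0.005]
ft_force: [0.6, -0.0, 10.0]
width: 25.3
grasp_force: 30.0
```

```bash
python3 st.py
```

```text
24.5667 [609.6  68.6 210.6] yaw -26.3 zaxis [ 3.2e-03  4.0e-04 -1.0e+00] j6 0.55 F [ 0.6 -0.  10. ] M [-0.03 -0.01  0.06] 25.3
```

>>> servo_tool([
  [[1, 0, 0, 0, 0, 0, 0.7], [1, 0, 0, 0, 0, 0, 0.7], [1, 0, 0, 0, 0, 0, 0.7], [1, 0, 0, 0, 0, 0, 0.7], [1, 0, 0, 0, 0, 0, 0]],
])

```text
t: 24.98
ee_pos: [609.6, 68.6, 210.6]
orientation: [2.445, 1.97, 0.004]
ft_force: [0.1, -0.3, 8.9]
width: 25.5
grasp_force: 30.0
```

>>> servo_tool([
  [[1, 0, 0, 0, 0, 0, 0.7], [1, 0, 0, 0, 0, 0, 0.7], [1, 0, 0, 0, 0, 0, 0.7], [1, 0, 0, 0, 0, 0, 0.7], [1, 0, 0, 0, 0, 0, 0]],
])

```text
t: 25.4
ee_pos: [609.6, 68.6, 210.6]
orientation: [2.187, 2.253, 0.004]
ft_force: [0.0, -0.1, 9.2]
width: 25.4
grasp_force: 30.0
```

>>> servo_tool([
  [[1, 0, 0, 0, 0, 0, 0.8], [1, 0, 0, 0, 0, 0, 0.8], [1, 0, 0, 0, 0, 0, 0.8], [1, 0, 0, 0, 0, 0, 0.8], [1, 0, 0, 0, 0, 0, 0]],
])

```text
t: 25.82
ee_pos: [608.8, 68.5, 209.6]
orientation: [1.853, 2.536, 0.001]
ft_force: [1.9, -0.3, 2.8]
width: 25.3
grasp_force: 30.0
```

The force fell and z dropped, so the lugs have found the notches. Easing down.

>>> servo_tool([
  [[1, 0, 0, -0.05, 0, 0, 0], [1, 0, 0, -0.05, 0, 0, 0], [1, 0, 0, 0, 0, 0, 0], [1, 0, 0, 0, 0, 0, 0]],
])

```text
t: 26.15
ee_pos: [608.1, 68.3, 204.4]
orientation: [-1.858, -2.532, 0.002]
ft_force: [0.3, -0.3, -0.5]
width: 25.0
grasp_force: 30.0
```

```bash
python3 st.py
```

```text
26.15 [608.1  68.3 204.4] yaw 17.5 zaxis [-1.4e-03 -3.0e-04 -1.0e+00] j6 -0.21 F [ 0.3 -0.3 -0.5] M [-0.29 -0.23  0.07] 25.0
```

>>> servo_tool([
  [[1, 0, 0, -0.04, 0, 0, 0], [1, 0, 0, -0.03, 0, 0, 0], [1, 0, 0, 0, 0, 0, 0], [1, 0, 0, 0, 0, 0, 0]],
])

```text
t: 26.48
ee_pos: [608.8, 68.3, 202.7]
orientation: [1.857, 2.533, 0.001]
ft_force: [0.9, -2.4, 4.2]
width: 25.4
grasp_force: 30.0
```

```bash
python3 st.py
```

```text
26.4833 [608.8  68.3 202.7] yaw 17.5 zaxis [ 8.e-04 -0.e+00 -1.e+00] j6 -0.21 F [ 0.9 -2.4  4.2] M [-0.35 -0.08  0.02] 25.4
```

Home: 202.7 measured, 202.7 expected. Release, rise, and go toward lid2 at (444, −27).

>>> servo_tool([
  [[-1, 0, 0, 0, 0, 0, 0], [-1, 0, 0, 0, 0, 0, 0], [-1, 0, 0, 0, 0, 0, 0], [-1, 0, 0, 0, 0, 0, 0], [-1, 0, 0, 0.3, 0, 0, 0]],
])

```text
t: 26.9
ee_pos: [607.1, 68.4, 212.4]
orientation: [-1.855, -2.531, 0.005]
ft_force: [0.2, 0.3, -0.1]
width: 55.0
grasp_force: 0.0
```

>>> servo_tool([
  [[-1, 0, 0, 0.9, 0, 0, 0], [-1, 0, 0, 0.9, 0, 0, 0], [-1, -0.5, -0.3, 0, 0, 0, -0.7], [-1, -0.8, -0.4, 0, 0, 0, -0.7], [-1, -0.8, -0.4, 0, 0, 0, -0.7]],
])

```text
t: 27.32
ee_pos: [524.2, 24.3, 287.7]
orientation: [2.082, 2.35, 0.003]
ft_force: [-0.8, 0.1, -0.7]
width: 86.7
grasp_force: 0.0
```

>>> servo_tool([
  [[-1, -0.8, -0.4, 0, 0, 0, -0.7], [-1, -0.8, -0.4, 0, 0, 0, -0.7], [-1, -0.4, -0.2, 0, 0, 0, 0], [-1, 0, 0, 0, 0, 0, 0], [-1, 0, 0, 0, 0, 0, 0]],
])

```text
t: 27.73
ee_pos: [444.6, -15.8, 287.3]
orientation: [2.221, 2.22, 0.002]
ft_force: [0.9, 0.5, -0.2]
width: 87.6
grasp_force: 0.0
```

```bash
python3 - <<'E'
from h import *
for n,f in (('wrist','w9.png'),('scene','s9.png'),('side','d9.png')):
    im,c=snap(n,f); print(n)
    for a,u,v in orange(im): print(a,u,v,ray(c,u,v,52).round(1)[:2], ray(c,u,v,146).round(1)[:2])
A,B=cv2.imread('pics/s9.png'),cv2.imread('pics/d9.png')
cv2.imwrite('pics/c9.png',np.hstack([cv2.resize(A[200:350,225:375],(400,400)),cv2.resize(B[170:320,270:420],(400,400))]))
E
python3 st.py
```

```text
wrist
739 630.1 107.6 [671.4  68.5] [604.   67.8]
605 180.0 138.9 [337.5  46.4] [369.1  52.4]
495 322.0 232.5 [444.2 -27.1] [444.2   0.6]
389 311.6 347.3 [ 434.8 -132.9] [437.6 -73.8]
97 198.3 442.1 [ 325.  -236.8] [ 360.4 -146.9]
289 356.8 452.3 [ 477.6 -249.5] [ 467.7 -155.8]
scene
27 275.4 184.0 [ 324.3 -232.1] [ 432.  -162.3]
36 233.2 218.6 [ 477.6 -250.2] [ 564.4 -177.9]
36 381.1 221.0 [336.6  46. ] [442.7  77.9]
48 288.7 222.9 [ 434.7 -133.4] [527.4 -77. ]
53 330.4 240.2 [443.6 -27.4] [535.   14.5]
93 340.9 276.0 [527.   35.6] [607.   68.9]
791 473.2 361.0 [602.7 314.5] [672.5 309.7]
side
27.8833 [446.  -15.3 286.8] yaw 0.1 zaxis [ 0.0017  0.     -1.    ] j6 -0.06 F [ 0.3  0.1 -0.1] M [-0.01 -0.04  0.05] 87.8
```

View pics/c9.png

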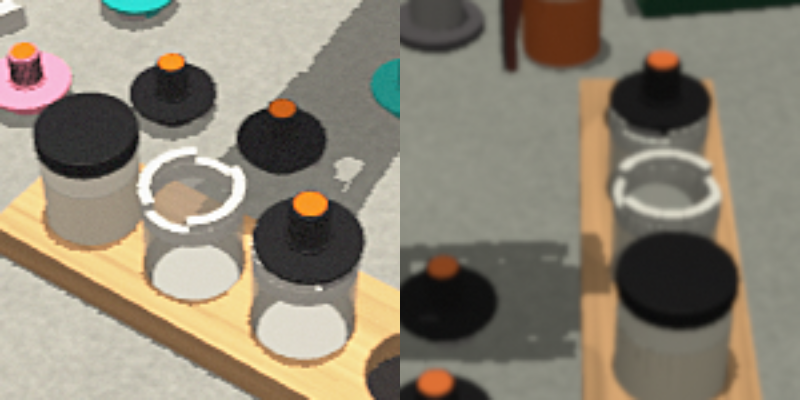

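Lid B lies flat and home, with its knob top at (607, 68.5, 146) in both views. Lid2 is still at (444, −27), so I'm taking it.

>>> servo_tool([
  [[-1, -0.03, -0.3, -0.4, 0, 0, 0], [-1, 0, 0, -0.8, 0, 0, 0], [-1, 0, 0, -0.8, 0, 0, 0], [-1, 0, 0, -0.8, 0, 0, 0], [-1, 0, 0, 0, 0, 0, 0]],
])

```text
t: 28.3
ee_pos: [441.4, -27.0, 169.6]
orientation: [-2.215, -2.218, 0.009]
ft_force: [-0.6, -0.4, -0.6]
width: 87.6
grasp_force: 0.0
```

```bash
python3 - <<'E'
from h import *
im,c=snap('scene','s10.png')
for a,u,v in orange(im): print(a,u,v,ray(c,u,v,52).round(1)[:2])
E
python3 st.py
```

```text
27 275.4 184.0 [ 324.3 -232.1]
37 233.2 218.6 [ 477.6 -250.2]
37 381.1 220.9 [336.3  45.9]
48 288.7 222.9 [ 434.7 -133.4]
50 330.7 240.3 [443.6 -26.7]
93 340.9 276.0 [527.   35.6]
793 473.5 361.2 [602.9 315. ]
28.35 [442.4 -27.1 171.9] yaw 0.1 zaxis [-6.6e-03  6.0e-04 -1.0e+00] j6 -0.09 F [0.4 0.6 0.7] M [ 0.02 -0.07 -0.02] 87.8
```

>>> servo_tool([
  [[-1, 0, 0, -0.7, 0, 0, 0], [-1, 0, 0, -0.7, 0, 0, 0], [-1, 0, 0, -0.3, 0, 0, 0], [0, 0, 0, 0, 0, 0, 0], [0.2, 0, 0, 0, 0, 0, 0]],
])

```text
t: 28.77
ee_pos: [444.5, -27.4, 107.3]
orientation: [2.22, 2.222, 0.001]
ft_force: [-0.7, 0.2, 1.0]
width: 77.9
grasp_force: 0.0
```

>>> servo_tool([
  [[1, 0, 0, 0, 0, 0, 0], [1, 0, 0, 0, 0, 0, 0], [1, 0, 0, 0, 0, 0, 0], [1, 0, 0, 0, 0, 0, 0], [1, 0, 0, 0, 0, 0, 0]],
])

```text
t: 29.18
ee_pos: [443.6, -27.6, 106.9]
orientation: [2.22, 2.221, 0.001]
ft_force: [-0.8, -0.6, -0.1]
width: 45.0
grasp_force: 0.0
```

>>> servo_tool([
  [[1, 0, 0, 0, 0, 0, 0], [1, 0, 0, 0, 0, 0, 0], [1, 0, 0, 0, 0, 0, 0], [1, 0, 0, 0, 0, 0, 0], [1, 0, 0, 0, 0, 0, 0]],
])

```text
t: 29.6
ee_pos: [443.3, -27.6, 106.3]
orientation: [2.221, 2.222, -0.0]
ft_force: [0.3, -0.5, 2.3]
width: 25.1
grasp_force: 30.0
```

>>> servo_tool([
  [[1, 0, 0, 0.4, 0, 0, 0], [1, 0, 0, 0.85, 0, 0, 0], [1, 0, 0, 0.85, 0, 0, 0], [1, 0, 0, 0.85, 0, 0, 0], [1, 0, 0, 0.85, 0, 0, 0]],
])

```text
t: 30.02
ee_pos: [442.6, -27.5, 259.5]
orientation: [-2.22, -2.221, 0.001]
ft_force: [1.1, -0.3, -1.0]
width: 25.4
grasp_force: 30.0
```

>>> servo_tool([
  [[1, 0.5, 0, 0, 0, 0, 0], [1, 0.7, 0, 0, 0, 0, 0], [1, 0.5, 0, 0, 0, 0, 0], [1, 0, 0, 0, 0, 0, 0], [1, 0, 0, 0, 0, 0, 0]],
])

```text
t: 30.43
ee_pos: [511.3, -27.5, 257.8]
orientation: [-2.22, -2.222, 0.001]
ft_force: [-0.2, 0.0, -1.1]
width: 25.5
grasp_force: 30.0
```

```bash
python3 - <<'E'
from h import *
im,c=snap('wrist','w11.png')
P=proj(c,[597,-23.5,110]); x0,y0=max(0,int(P[0])-130),max(0,int(P[1])-100)
cv2.imwrite('pics/c11.png',cv2.resize(im[y0:y0+200,x0:x0+260,::-1],None,fx=3,fy=3,interpolation=2)); print(P,x0,y0)
print([((proj(c,[597+36*np.cos(a),-23.5+36*np.sin(a),110])-[x0,y0])*3).round().tolist() for a in np.arange(4)*np.pi/2])
E
python3 st.py
```

```text
[468.40443069 249.60753411] 338 149
[[574.0, 302.0], [412.0, 121.0], [209.0, 302.0], [372.0, 467.0]]
30.4833 [510.3 -27.5 257.5] yaw 0.0 zaxis [-2.2e-03  2.0e-04 -1.0e+00] j6 -0.08 F [-0.6  0.3 -1.3] M [-0.03 -0.06 -0.04] 25.5
```

View pics/c11.png

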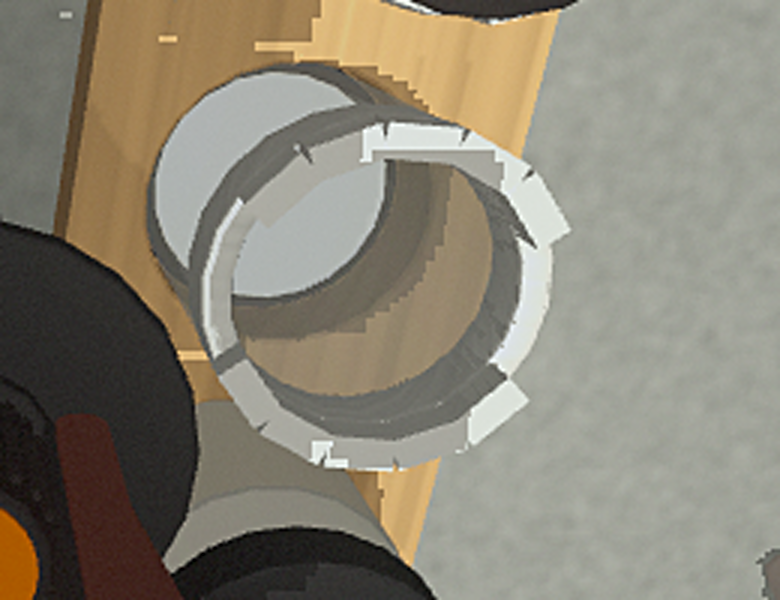

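Jar C's rim is within 1 mm of (597, −24), and its notches bear about −7°/173°. Going above it and turning −40°.

>>> servo_tool([
  [[1, 0.4, 0.09, 0, 0, 0, -1], [1, 0.6, 0, 0, 0, 0, -1], [1, 0.6, 0, 0, 0, 0, -1], [1, 0.5, 0, 0, 0, 0, -1], [1, 0.06, 0, 0, 0, 0, -1]],
])

```text
t: 30.9
ee_pos: [599.4, -24.0, 258.0]
orientation: [2.652, 1.683, 0.001]
ft_force: [-0.9, -0.4, -0.4]
width: 25.3
grasp_force: 30.0
```

>>> servo_tool([
  [[1, 0, 0, -0.3, 0, 0, -1], [1, 0, 0, -0.3, 0, 0, -1], [1, 0, 0, -0.2, 0, 0, -1], [1, 0, 0, 0, 0, 0, 0], [1, 0, 0, 0, 0, 0, 0]],
])

```text
t: 31.32
ee_pos: [596.4, -24.0, 225.6]
orientation: [-2.844, -1.331, 0.004]
ft_force: [0.4, 0.1, 0.1]
width: 26.0
grasp_force: 30.0
```

>>> servo_tool([
  [[1, 0, 0, 0, 0, 0, 0], [1, 0, 0, 0, 0, 0, 0]],
])

```text
t: 31.48
ee_pos: [597.7, -24.0, 226.9]
orientation: [2.846, 1.331, 0.001]
ft_force: [0.4, 0.0, -1.3]
width: 25.4
grasp_force: 30.0
```

>>> servo_tool([
  [[1, 0, 0, -0.15, 0, 0, 0], [1, 0, 0, -0.15, 0, 0, 0], [1, 0, 0, -0.1, 0, 0, 0], [1, 0, 0, 0, 0, 0, 0], [1, 0, 0, 0, 0, 0, 0]],
])

```text
t: 31.9
ee_pos: [597.4, -24.0, 209.7]
orientation: [-2.846, -1.328, 0.002]
ft_force: [0.2, -0.9, -0.9]
width: 25.5
grasp_force: 30.0
```

>>> servo_tool([
  [[1, 0, 0, -0.04, 0, 0, 0], [1, 0, 0, 0, 0, 0, 0], [1, 0, 0, 0, 0, 0, 0]],
])

```text
t: 32.15
ee_pos: [597.8, -24.0, 208.7]
orientation: [2.847, 1.328, 0.0]
ft_force: [-0.2, 0.5, -0.4]
width: 25.4
grasp_force: 30.0
```

>>> servo_tool([
  [[1, 0, 0, -0.03, 0, 0, 0], [1, 0, 0, 0, 0, 0, 0], [1, 0, 0, 0, 0, 0, 0]],
])

```text
t: 32.4
ee_pos: [598.1, -24.0, 208.3]
orientation: [2.846, 1.328, 0.002]
ft_force: [-1.2, -0.4, 5.5]
width: 25.3
grasp_force: 30.0
```

>>> servo_tool([
  [[1, 0, 0, -0.02, 0, 0, 0], [1, 0, 0, 0, 0, 0, 0], [1, 0, 0, 0, 0, 0, 0]],
])

```text
t: 32.65
ee_pos: [598.4, -24.0, 208.3]
orientation: [2.846, 1.328, 0.003]
ft_force: [-3.1, 0.1, 9.7]
width: 25.7
grasp_force: 30.0
```

The lugs are on the rim at 208.3, as predicted. Turning.

>>> servo_tool([
  [[1, 0, 0, 0, 0, 0, 0.8], [1, 0, 0, 0, 0, 0, 0.8], [1, 0, 0, 0, 0, 0, 0.8], [1, 0, 0, 0, 0, 0, 0.8], [1, 0, 0, 0, 0, 0, 0]],
])

```text
t: 33.07
ee_pos: [599.0, -24.1, 208.3]
orientation: [2.629, 1.715, 0.005]
ft_force: [1.1, -0.9, 8.1]
width: 25.5
grasp_force: 30.0
```

>>> servo_tool([
  [[1, 0, 0, 0, 0, 0, 0.8], [1, 0, 0, 0, 0, 0, 0.8], [1, 0, 0, 0, 0, 0, 0.8], [1, 0, 0, 0, 0, 0, 0.8], [1, 0, 0, 0, 0, 0, 0]],
])

```text
t: 33.48
ee_pos: [599.0, -24.1, 208.3]
orientation: [2.365, 2.064, 0.004]
ft_force: [0.9, -0.5, 8.0]
width: 25.6
grasp_force: 30.0
```

>>> servo_tool([
  [[1, 0, 0, 0, 0, 0, 0.8], [1, 0, 0, 0, 0, 0, 0.8], [1, 0, 0, 0, 0, 0, 0.8], [1, 0, 0, 0, 0, 0, 0.8], [1, 0, 0, 0, 0, 0, 0]],
])

```text
t: 33.9
ee_pos: [599.0, -24.1, 208.3]
orientation: [2.054, 2.373, 0.004]
ft_force: [0.3, -0.3, 9.6]
width: 25.5
grasp_force: 30.0
```

>>> servo_tool([
  [[1, 0, 0, 0, 0, 0, 0.8], [1, 0, 0, 0, 0, 0, 0.8], [1, 0, 0, 0, 0, 0, 0.8], [1, 0, 0, 0, 0, 0, 0.8], [1, 0, 0, 0, 0, 0, 0]],
])

```text
t: 34.32
ee_pos: [599.0, -24.1, 208.3]
orientation: [1.704, 2.636, 0.003]
ft_force: [0.0, -0.2, 9.0]
width: 25.5
grasp_force: 30.0
```

>>> servo_tool([
  [[1, 0, 0, 0, 0, 0, 0.8], [1, 0, 0, 0, 0, 0, 0.8], [1, 0, 0, 0, 0, 0, 0.8], [1, 0, 0, 0, 0, 0, 0.8], [1, 0, 0, 0, 0, 0, 0]],
])

```text
t: 34.73
ee_pos: [599.0, -24.0, 208.3]
orientation: [1.32, 2.847, 0.002]
ft_force: [0.5, 0.0, 8.3]
width: 25.5
grasp_force: 30.0
```

>>> servo_tool([
  [[1, 0, 0, 0, 0, 0, 0.8], [1, 0, 0, 0, 0, 0, 0.8], [1, 0, 0, 0, 0, 0, 0.8], [1, 0, 0, 0, 0, 0, 0.8], [1, 0, 0, 0, 0, 0, 0]],
])

```text
t: 35.15
ee_pos: [599.0, -24.1, 208.2]
orientation: [0.911, 3.003, 0.001]
ft_force: [-0.7, -0.7, 8.3]
width: 25.6
grasp_force: 30.0
```

>>> servo_tool([
  [[1, 0, 0, 0, 0, 0, 0.8], [1, 0, 0, 0, 0, 0, 0.8], [1, 0, 0, 0, 0, 0, 0.8], [1, 0, 0, 0, 0, 0, 0.8], [1, 0, 0, 0, 0, 0, 0]],
])

```text
t: 35.57
ee_pos: [597.9, -24.0, 206.9]
orientation: [0.487, 3.103, 0.0]
ft_force: [1.6, -0.2, -1.2]
width: 25.6
grasp_force: 30.0
```

```bash
python3 st.py
```

```text
35.5667 [597.9 -24.  206.9] yaw 72.2 zaxis [ 9.e-04  0.e+00 -1.e+00] j6 -1.32 F [ 1.6 -0.2 -1.2] M [ 0.09 -0.29 -0.02] 25.6
```

It dropped. Easing down to home, expected at 200.3.

>>> servo_tool([
  [[1, 0, 0, -0.05, 0, 0, 0], [1, 0, 0, -0.05, 0, 0, 0], [1, 0, 0, 0, 0, 0, 0], [1, 0, 0, 0, 0, 0, 0]],
])

```text
t: 35.9
ee_pos: [597.4, -23.9, 202.2]
orientation: [-0.492, -3.102, 0.0]
ft_force: [0.3, 1.4, -0.8]
width: 25.2
grasp_force: 30.0
```

>>> servo_tool([
  [[1, 0, 0, -0.05, 0, 0, 0], [1, 0, 0, -0.03, 0, 0, 0], [1, 0, 0, 0, 0, 0, 0], [1, 0, 0, 0, 0, 0, 0]],
])

```text
t: 36.23
ee_pos: [598.0, -24.0, 200.2]
orientation: [0.491, 3.102, 0.0]
ft_force: [-0.9, 0.6, 6.1]
width: 25.4
grasp_force: 30.0
```

Home at 200.2. Opening only partly because of the neighbour lid, then rising clear.

>>> servo_tool([
  [[0, 0, 0, 0, 0, 0, 0], [0, 0, 0, 0, 0, 0, 0], [0, 0, 0, 0, 0, 0, 0], [0, 0, 0, 0.2, 0, 0, 0], [0, 0, 0, 0.5, 0, 0, 0]],
])

```text
t: 36.65
ee_pos: [596.1, -23.9, 225.6]
orientation: [-0.49, -3.098, 0.001]
ft_force: [-0.6, -0.4, -0.8]
width: 44.0
grasp_force: 0.0
```

>>> servo_tool([
  [[0, 0, 0, 0.9, 0, 0, 0], [0, 0, 0, 0.9, 0, 0, 0], [0, -0.5, 0, 0.5, 0, 0, 0], [0, -0.9, 0, 0, 0, 0, 0], [0, -0.9, 0, 0, 0, 0, 0]],
])

```text
t: 37.07
ee_pos: [505.8, -24.1, 321.4]
orientation: [0.49, 3.099, 0.0]
ft_force: [-0.9, -0.2, 0.6]
width: 43.9
grasp_force: 0.0
```

>>> servo_tool([
  [[0, -0.9, 0, 0, 0, 0, 0], [0, -0.5, 0, 0, 0, 0, 0], [0, 0, 0, 0, 0, 0, 0], [0, 0, 0, 0, 0, 0, 0]],
])

```text
t: 37.4
ee_pos: [449.3, -24.0, 320.3]
orientation: [0.491, 3.101, 0.0]
ft_force: [0.8, 0.2, 0.1]
width: 43.7
grasp_force: 0.0
```

```bash
python3 - <<'E'
from h import *
A,c=snap('scene','s12.png'); B,d=snap('side','d12.png')
for a,u,v in orange(A): print(a,u,v,ray(c,u,v,52).round(1)[:2], ray(c,u,v,146).round(1)[:2])
cv2.imwrite('pics/c12.png',np.hstack([cv2.resize(A[200:440,160:560],(480,288)),cv2.resize(B[90:330,230:497],(320,288))])[:,:,::-1])
E
python3 st.py
```

```text
27 275.4 184.0 [ 324.3 -232.1] [ 432.  -162.3]
36 233.2 218.6 [ 477.6 -250.2] [ 564.4 -177.9]
37 381.1 220.9 [336.3  45.9] [442.4  77.8]
48 288.7 222.9 [ 434.7 -133.4] [527.4 -77. ]
81 295.6 254.4 [514.2 -72.6] [596.  -24.6]
93 340.9 276.0 [527.   35.6] [607.   68.9]
778 473.3 361.1 [602.9 314.7] [672.6 309.9]
37.5 [450.9 -24.1 320.2] yaw 72.0 zaxis [ 1.9e-03 -2.0e-04 -1.0e+00] j6 -1.34 F [-0.2  0.2 -0.1] M [ 0.   -0.12 -0.01] 43.6
```

View pics/c12.png

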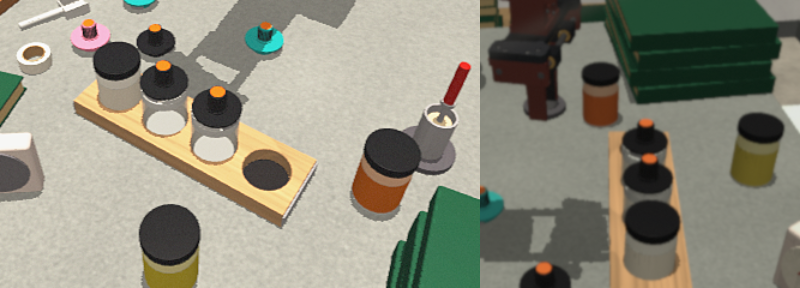

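Both jars are closed with level lids, the knob tops are at the right height over the mouths, and the brush stands in its stand. Nothing else has moved. Handing in.

```bash
python3 -c "
from workcell import close_job; print(close_job())"
```

```text
the job is handed in; nothing more can be done
None
```

The job is handed in: the two empty jars present (second and third pockets) were each brushed out, the brush is back in its stand, and both jars are closed with black lids fully home.

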